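Find the concealed catch of the toppings box and press it

ROBOT

A 6-joint arm with a two-finger parallel gripper is mounted at the origin on the work surface. World frame = base frame: x ahead of the robot, y to its left, z up, the work surface at z = 0. Lengths are in m, angles in rad, forces in N, time in s.
With the tool pointing down it reaches from about 0.35 to 0.925 m from the base axis. Payload 6.4 kg.
Tool frame: the origin (TCP) lies midway between the tips of the shut fingers; the grasp point (between the pads) lies 19 mm behind it (bot.pinch_z is the distance from the TCP to the grasp point, in m); x points along the fingers, y is the direction in which the jaws open and shut, and the axes are right-handed (so a half turn about x gives the same grasp; the last joint's range is limited). The gripper opens to 94 mm and grips with 3 to 60 N. Pads are 16 mm wide; open, the fingers measure 119 mm over their backs; the gripper's body (75 mm by 177 mm) begins 78 mm behind the grasp point.
Start: joints at [-1.447, 0.245, 1.558, -0, 1.339, -0.174], TCP at [0.191, -0.621, 0.205] pointing down, gripper open.
Joint ranges: [-3.13, 3.13], [-1.02, 2.26], [0.13, 2.54], [-0.95, 4.09], [0.21, 2.88], [-2.74, 2.74]. Speed limits (rad/s): [2.57, 2.57, 3.14, 3.14, 3.14, 3.14].

INTERFACE

Orientations are given as a unit quaternion [x, y, z, w].
In Python, from workcell import bot gives the robot as it stands.
- The arm moves only by the shell command python3 -m pendant 'ROWS' [FORCE]. ROWS is JSON, a list of rows, each a list of 5 numbers: the opening, from 0 (shut) to 1 (fully open), then the shift along the tool's x, y, z normalised to -1 to 1, where 1 is 25 mm, then the turn about the tool's x normalised to -1 to 1, where 1 is 0.12 rad. A call has 1 to 12 rows; each row shifts and turns the commanded pose from where the row before left it, along the tool's axes as they then stand; what a row does not reach is not made up. A row lasts 1/12 s, in which the tool goes at most 41.7 mm and 7.16 degrees, less where a joint would pass 70% of its speed; a pose out of reach is approached as far as the arm can. A call with a number of a shift or a turn outside -1 to 1 is refused whole. A call with a gripper value outside its range is refused whole. The fingers move at their own pace and stop on an object; FORCE is the grip in N (left out, the last holds). Time passes only in rows, so rows that do not move let the fingers close. It gives the time, the measured TCP pose, the force and the opening at its end, in the units of the state.
- bot.get_obs(): the state, without advancing time (a new reading comes with each control period).
- bot.snapshot(name): name is "side" or "top"; returns a dict with "color" (420x560x3 uint8, red, green, blue), "fx", "fy", "cx", "cy" (pixels), "k1" (the pictures are not rectified: a ray, as slopes to the right and down, at radius r is drawn at 1 + k1 r^2 times it, then the intrinsics apply), "rvec" (rotation vector, rad) and "tvec" (3), from world to camera coordinates, as OpenCV has them. Camera axes: x right, y down, z forward; pixel columns grow to the right and rows downward; lengths in m; the calibration is good to about 2 mm. A picture is of the moment at which its call begins. There is no depth.
- bot.hand_in(): hands the job in, once; it reports no verdict.
The state is a dict: "time_s": time; "q": joint angles; "joint_vel": joint speeds; "tau": joint torques, N m; "position": TCP position; "orientation": TCP orientation; "ft_force": force on the tool from outside, world axes, zero at the start; "wrist_torque": the same for the moment, N m; "width": finger opening in m.
Only numpy, scipy, OpenCV 4.12 (cv2) and the standard library are available. Lean on these libraries where they do the work, as an engineer would, in place of code of your own. Each camera call takes 0.05 s, during which the arm holds its last target.

TASK

Open the toppings box: find by feel or by eye the flush push catch in the flat strip in front of its hatch, press the catch fully home with the fingertips so that the hatch springs up by itself, and then take the hand away, leaving the hatch standing open. Do not touch the hatch and neither pick up nor shift the kitchen things on and around the box.

Things in the scene. Friction and masses are not known exactly. Their poses are not given: they have to be found in the camera images.
- box: Low white-enamelled toppings box, fixed to the counter, 260 mm (x, front to back) by 460 mm (y) by 90 mm high. Origin: centre of its underside. Its x axis points from the front (strip) edge towards the hatch, y along the front, z up. Its deck (flat top) is 90 mm above the counter; the slot with the strip is in its front half, the hatch in its rear half.
- strip_mid (a point): Middle of the flat steel strip, on its face, 88 mm above the counter; axes as the box. The strip shows in a slot of the deck 200 mm (y) by 70 mm (x), 2 mm below the deck, and is rigid but for the catch: a plate of the same steel with a 3 mm dark gap round it, its centre on the strip's middle line, anywhere within 60 mm of this point in +y or -y, different each time and not reported.
- catch (a joint): Travel of the catch straight down, m: 0 as found, 0.008 fully home. A flush push plate 53 mm (y) by 49 mm (x) in an opening 59 by 55 mm; as found its face is 2 mm below the strip's. It gives at about 4 to 10 N and stays where it is left. A linkage lifts the hatch as it goes in, in proportion (0.05 rad per mm; fully in 0.4 rad).
- hatch: Thin steel hatch, 118 mm (x) by 270 mm (y) by 3 mm, lying on the deck behind the strip. Origin on its hinge along the far (+x) edge. Its front edge is 53 mm behind the strip's middle line. Its z axis is upright when closed and tilts 0.4 rad when open (front edge up 45 mm). It stays open once the catch is home. Not to be touched.
- shaker: Bystander: small round glass jar with a steel cap, 44 mm across, about 52 mm high, standing on the deck near the strip's left (+y of the box) end. Origin: centre of its underside.
- cutter: Bystander: steel ring pastry cutter, 56 mm across, 35 mm high, standing on the deck near the strip's right (-y) end. Origin: centre of its underside.
- spatula: Bystander: spatula 240 mm long, lying on the counter to the right of the box.
- bowl: Bystander: steel bowl 110 mm across, 50 mm high, on the counter to the left of the box. Origin: centre of its underside.
- jar: Bystander: glass jar with a red cap, 70 mm across, about 110 mm high, standing on the deck at its rear, right (-y of the box) of the hatch. Origin: centre of its underside.
- timer: Bystander: flat white kitchen timer 50 by 70 by 18 mm, lying on the counter to the left front. Origin: centre of its underside.

How it is judged:
On the way:
1. the catch is pushed fully home by the fingers (value of joint catch above 0.0065 m and contact force between the fingers and anything else above 1 N), for 0.1 s.
At the end, for the whole second after the job is handed in: The catch is home (more than 6.2 mm of its 8 mm in), the hatch stands open by itself and still (tilted more than 0.28 rad), and no bystander has moved more than 30 mm (value of joint catch above 0.0062 m and angle between hatch's own z axis and vertical above 0.28 rad and angular speed of hatch below 0.1 rad/s and not (distance of shaker from where it was at the start of the episode above 0.03 m) and not (distance of cutter from where it was at the start of the episode above 0.03 m) and not (distance of spatula from where it was at the start of the episode above 0.03 m) and not (distance of bowl from where it was at the start of the episode above 0.03 m) and not (distance of jar from where it was at the start of the episode above 0.03 m) and not (distance of timer from where it was at the start of the episode above 0.03 m)); the robot touches nothing.
It fails at once if the robot touches the hatch (more than 1 N) (contact force between any of the fingers, the arm and hatch above 1 N).
It fails at once if a bystander is shifted, lifted or carried more than 30 mm (distance of any of shaker, cutter, spatula, bowl, jar, timer from where it was at the start of the episode above 0.03 m).
It also fails if it takes over 48 s, if anything falls off the work surface, if the arm or the gripper's body presses on something with over 40 N, if the wrist force passes 120 N, or if a joint passes its speed limit or range.

## Working session

There is one attempt and no reset: what is moved stays moved. The work goes in short steps, Python scripts to look and compute and a shell command to move; the robot and the scene stay as the last step left them, time stands still between calls to the robot, and variables do not carry over. Pictures are saved under pics/ and viewed, and the job is handed in when it is done.

```bash
mkdir -p pics; python3 - <<'E'
from workcell import bot
import cv2
o=bot.get_obs();print(o)
for n in("top","side"):
    s=bot.snapshot(n);cv2.imwrite(f"pics/{n}0.png",s["color"][:,:,::-1]);print({k:v for k,v in s.items() if k!="color"})
E
```

```text
{'time_s': 0.0, 'q': array([-1.44706648e+00,  2.45762890e-01,  1.55895465e+00, -3.43043989e-06,
        1.33870837e+00, -1.74105135e-01]), 'joint_vel': array([-0.00038222,  0.00129949, -0.00072348, -0.00054652,  0.00070298,
       -0.0009035 ]), 'tau': array([-6.06347530e-04, -4.15830159e+01, -3.14602125e+01,  6.85038627e-02,
        3.32489039e-02, -1.26221012e-04]), 'position': array([ 0.19067243, -0.62080056,  0.20441001]), 'orientation': array([ 0.69929552,  0.10556001, -0.69926523,  0.10426405]), 'ft_force': array([0.43564437, 0.34191541, 0.82359288]), 'wrist_torque': array([ 0.01524381,  0.01973269, -0.03907156]), 'width': 0.09428225776799384}
{'fx': 546.9411153597878, 'fy': 546.9411153597878, 'cx': 273.0916866785792, 'cy': 218.30013167883044, 'k1': -0.19189083726372627, 'rvec': array([ 2.11885058, -2.18467257,  0.12061937]), 'tvec': array([0.08260366, 0.54804374, 1.29015781])}
{'fx': 458.35989930655523, 'fy': 458.35989930655523, 'cx': 275.3575284854511, 'cy': 212.22862784585374, 'k1': -0.08290734081102538, 'rvec': array([ 0.77939068, -2.52350015,  1.1934129 ]), 'tvec': array([0.46326594, 0.20098468, 1.09696937])}
```

View pics/top0.png

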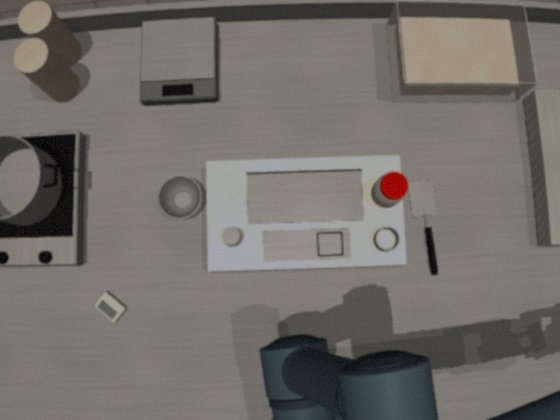

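View pics/side0.png

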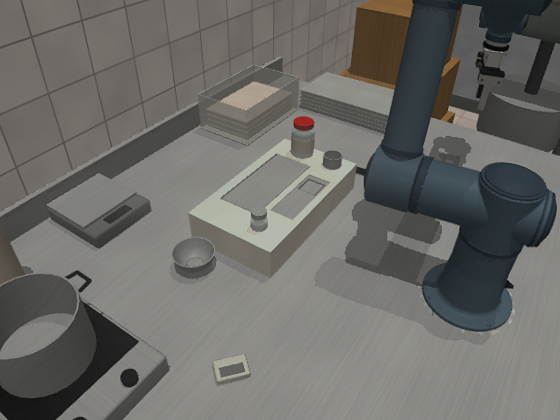

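The top view shows the catch, outlined by a dark gap, at about (330,244). The shaker is at (233,235), the cutter at (386,239) and the hatch at (305,195). I'll enlarge that area.

```bash
cat > h.py <<'E'
import numpy as np,cv2
def pix(s,u,v,z):
    K=np.array([[s["fx"],0,s["cx"]],[0,s["fy"],s["cy"]],[0,0,1]])
    d=np.array([s["k1"],0,0,0,0.])
    p=cv2.undistortPoints(np.array([[[u,v]]],float),K,d)[0,0]
    R=cv2.Rodrigues(s["rvec"])[0];c=-R.T@s["tvec"];r=R.T@np.array([p[0],p[1],1])
    return c+r*(z-c[2])/r[2]
E
python3 - <<'E'
from workcell import bot
import cv2
im=cv2.imread("pics/top0.png")[150:275,200:410]
c=cv2.resize(im,None,fx=3.8,fy=3.8,interpolation=cv2.INTER_CUBIC);cv2.imwrite("pics/c0.png",c)
im=cv2.imread("pics/side0.png")[130:270,190:360]
c=cv2.resize(im,None,fx=4,fy=4,interpolation=cv2.INTER_CUBIC);cv2.imwrite("pics/c1.png",c)
E
```

```text
(no output)
```

View pics/c0.png

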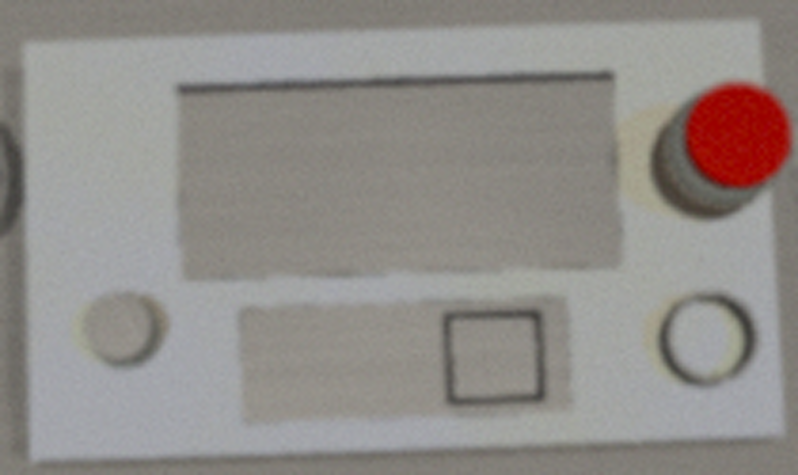

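View pics/c1.png

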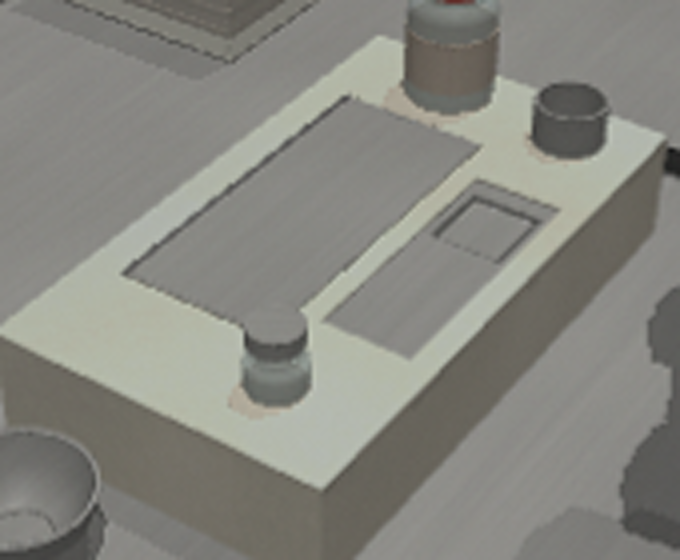

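The enlarged crops show the catch centred at about (496,357) in the top crop and (489,228) in the side crop. The cutter is at (707,338) in the top crop.

```bash
python3 - <<'E'
from workcell import bot
from h import *
from scipy.spatial.transform import Rotation as Ro
t=bot.snapshot("top");s=bot.snapshot("side")
f=lambda u,v,z:pix(t,200+(u+.5)/3.8-.5,150+(v+.5)/3.8-.5,z).round(4)
for n,p,z in[("c1",(445,312),.087),("c2",(541,310),.087),("c3",(546,399),.087),("c4",(449,404),.087),("catch",(496,357),.087),("cutter top",(707,338),.125),("shaker top",(122,327),.142),("jar top",(738,134),.2),("box fl",(32,461),.09),("box fr",(784,436),.09),("box rl",(24,43),.09),("box rr",(758,20),.09),("hatch fl",(185,278),.093),("hatch fr",(622,265),.093),("stripfl",(246,422),.088),("stripfr",(569,407),.088),("striprl",(240,308),.088),("striprr",(566,298),.088)]: print(n,f(*p,z))
print("side catch",pix(s,190+489/4,130+228/4,.087))
o=bot.get_obs();print(Ro.from_quat(o["orientation"]).as_matrix().round(4),o["position"],bot.pinch_z)
E
```

```text
c1 [ 0.5092 -0.0349  0.087 ]
c2 [ 0.5086 -0.0937  0.087 ]
c3 [ 0.4541 -0.0944  0.087 ]
c4 [ 0.453  -0.0352  0.087 ]
catch [ 0.4807 -0.065   0.087 ]
cutter top [ 0.4849 -0.1878  0.125 ]
shaker top [0.5009 0.1577 0.142 ]
jar top [ 0.5938 -0.1973  0.2   ]
box fl [0.4258 0.2188 0.09  ]
box fr [ 0.4262 -0.2393  0.09  ]
box rl [0.6851 0.22   0.09  ]
box rr [ 0.6858 -0.2387  0.09  ]
hatch fl [0.5344 0.1228 0.093 ]
hatch fr [ 0.5339 -0.144   0.093 ]
stripfl [0.4459 0.0883 0.088 ]
stripfr [ 0.4487 -0.1082  0.088 ]
striprl [0.5155 0.09   0.088 ]
striprr [ 0.5153 -0.1093  0.088 ]
side catch [ 0.4767521  -0.06112411  0.087     ]
[[-2.000e-04  2.934e-01 -9.560e-01]
 [ 1.200e-03 -9.560e-01 -2.934e-01]
 [-1.000e+00 -1.200e-03 -2.000e-04]] [ 0.19067203 -0.62102594  0.20478736] 0.0188
```

Catch estimate: x 0.481, y −0.064 from the top view, and the side view agrees to about 4 mm. The box lies along the world axes. I'll shut the fingers, turn the tool by about +0.30 rad to square it up, and stay high on the way over.

```bash
python3 -m pendant '[[0,-0.5,0,0,0.62],[0,-0.5,0,0,0.62],[0,-0.5,0,0,0.62],[0,0,0,0,0.62],[0,0,0,0,0],[0,0,0,0,0]]' 40; python3 -m pendant '[[0,0,-0.9,-0.4,0],[0,0,-0.9,-0.4,0],[0,0,-0.9,-0.4,0],[0,0,-0.9,-0.4,0],[0,0,-0.9,-0.4,0],[0,0,-0.9,-0.4,0],[0,0,-0.9,-0.4,0],[0,0,-0.9,-0.4,0],[0,0,-0.9,-0.4,0],[0,0,-0.9,-0.4,0],[0,0,0,0,0]]'
```

```text
time_s: 0.7
position: [0.1907, -0.6212, 0.2425]
orientation: [-0.707, -0.001, 0.707, -0.0]
ft_force: [0.7, 0.6, -0.4]
width: 0.0571
time_s: 1.62
position: [0.2918, -0.3931, 0.2421]
orientation: [-0.707, -0.003, 0.707, -0.001]
ft_force: [-0.0, -0.3, 0.4]
width: 0.0005
```

```bash
python3 -m pendant '[[0,0,-1,-0.6,0],[0,0,-1,-0.6,0],[0,0,-1,-0.6,0],[0,0,-1,-0.6,0],[0,0,-1,-0.6,0],[0,0,-1,-0.6,0],[0,0,-1,-0.6,0],[0,0,-1,-0.6,0],[0,0,-1,-0.6,0],[0,0,-1,-0.6,0],[0,0,-1,-0.6,0],[0,0,-1,-0.6,0]]';python3 -m pendant '[[0,0,-0.6,-0.2,0],[0,0,-0.6,-0.2,0],[0,0,0,0,0],[0,0,0,0,0]]'
```

```text
time_s: 2.62
position: [0.4711, -0.0954, 0.2424]
orientation: [-0.707, -0.001, 0.707, -0.0]
ft_force: [-0.0, -0.1, 0.3]
width: 0.0001
time_s: 2.95
position: [0.4805, -0.0664, 0.2424]
orientation: [-0.707, -0.001, 0.708, -0.001]
ft_force: [-0.6, 0.2, 0.7]
width: 0.0
```

```bash
python3 -m pendant '[[0,0.9,0,0,0],[0,0.9,0,0,0],[0,0.9,0,0,0],[0,0.9,0,0,0],[0,0.9,0,0,0],[0,0.9,0,0,0],[0,0,0,0,0],[0,0,0,0,0]]'
python3 - <<'E'
from workcell import bot
import cv2
for n,(a,b,c,d) in dict(side=(110,270,170,370),top=(150,275,200,410)).items():
    s=bot.snapshot(n)["color"][a:b,c:d,::-1]
    cv2.imwrite(f"pics/{n}1.png",cv2.resize(s,None,fx=3.7,fy=3.7,interpolation=cv2.INTER_CUBIC))
E
```

```text
time_s: 3.62
position: [0.4796, -0.067, 0.1071]
orientation: [-0.706, -0.0, 0.708, 0.001]
ft_force: [1.2, 0.1, -0.3]
width: 0.0004
```

View pics/side1.png

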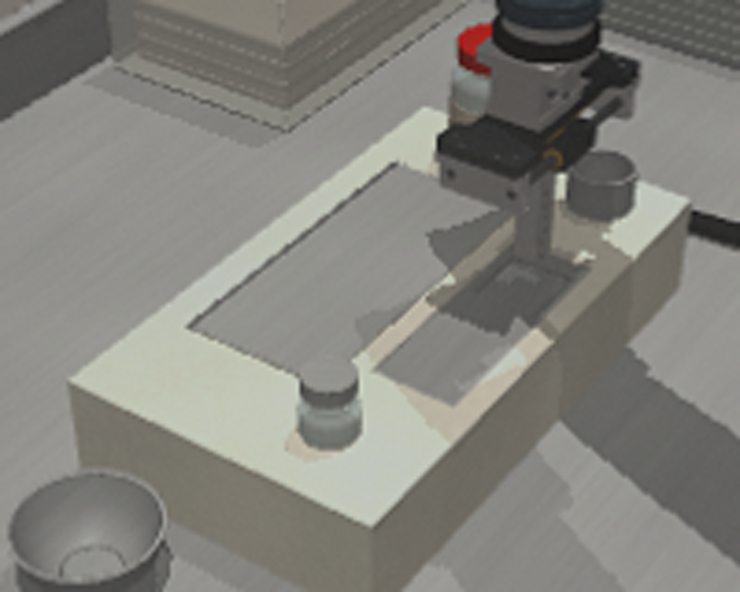

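View pics/top1.png

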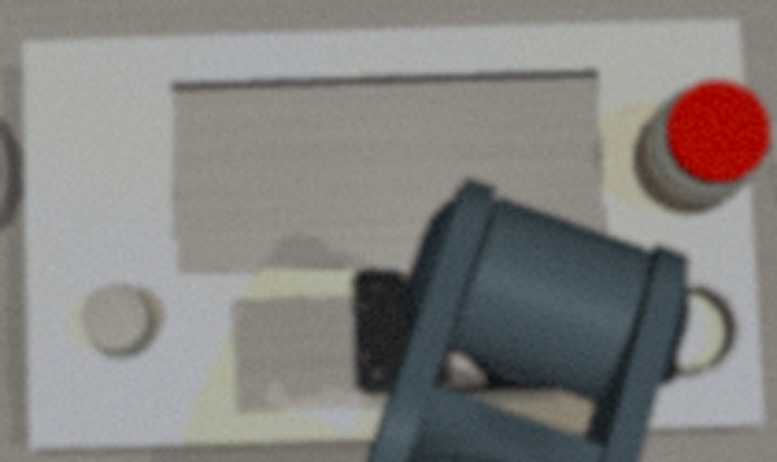

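The side view shows the shut fingertips, around (532,255), above the catch. The jar, cutter and hatch are clear of the gripper. Next I press gently and watch the force. The face should be at z≈0.086 as found and 0.078 when home.

```bash
python3 -m pendant '[[0,0.3,-0.1,0,0],[0,0.3,0,0,0],[0,0,0,0,0]]'; python3 -m pendant '[[0,0.1,0,0,0],[0,0.1,0,0,0],[0,0.1,0,0,0],[0,0,0,0,0]]'; python3 -m pendant '[[0,0.1,0,0,0],[0,0,0,0,0]]'
```

```text
time_s: 3.97
position: [0.48, -0.0635, 0.092]
orientation: [-0.707, -0.0, 0.708, -0.0]
ft_force: [-0.2, 0.4, -1.6]
width: 0.0005
time_s: 4.3
position: [0.4807, -0.0638, 0.0853]
orientation: [0.707, 0.0, -0.707, 0.0]
ft_force: [0.0, 1.1, 0.5]
width: 0.0004
time_s: 4.47
position: [0.4808, -0.0639, 0.0831]
orientation: [0.707, 0.0, -0.707, 0.0]
ft_force: [-0.1, 0.5, 1.4]
width: 0.0007
```

```bash
python3 -m pendant '[[0,0.1,0,0,0],[0,0.1,0,0,0],[0,0,0,0,0]]'; python3 -m pendant '[[0,0.08,0,0,0],[0,0,0,0,0],[0,0,0,0,0]]'
python3 - <<'E'
from workcell import bot
import cv2
s=bot.snapshot("side")["color"][110:270,170:370,::-1]
cv2.imwrite("pics/side2.png",cv2.resize(s,None,fx=3.7,fy=3.7,interpolation=cv2.INTER_CUBIC))
E
```

```text
time_s: 4.72
position: [0.4808, -0.0639, 0.0782]
orientation: [0.707, 0.0, -0.707, 0.0]
ft_force: [-0.8, 0.5, 4.1]
width: 0.0007
time_s: 4.97
position: [0.4809, -0.0639, 0.078]
orientation: [-0.707, -0.0, 0.707, -0.0]
ft_force: [-8.0, 2.6, 17.9]
width: 0.0004
```

View pics/side2.png

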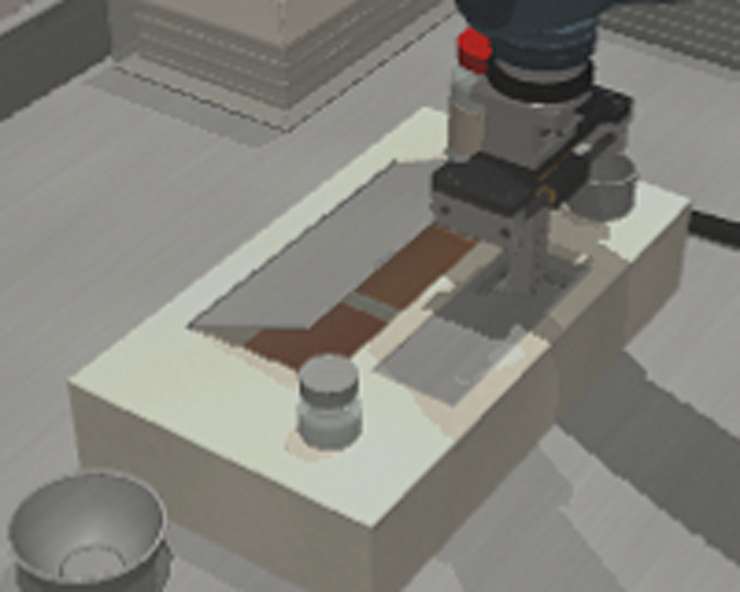

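The hatch stands open, with its front edge at about (250–310,328). The force jumped to 18 N at z=0.078, so the catch is on its stop. Now I retreat straight up.

```bash
python3 -m pendant '[[0,0,0,0,0],[0,-0.3,0,0,0],[0,-0.6,0,0,0],[0,-0.9,0,0,0],[0,-0.9,0,0,0],[0,-0.9,0,0,0],[0,-0.9,0,0,0],[0,-0.9,0,0,0],[0,-0.9,0,0,0],[0,-0.3,0,0,0],[0,0,0,0,0]]'
python3 -m pendant '[[0,0,1,0.6,0],[0,0,1,0.6,0],[0,0,1,0.6,0],[0,0,1,0.6,0],[0,0,1,0.6,0],[0,0,1,0.6,0],[0,0,1,0.6,0],[0,0,1,0.6,0],[0,0,1,0.6,0],[0,0,0,0,0],[0,0,0,0,0]]'
python3 - <<'E'
from workcell import bot
import cv2
for n in("side","top"):
    s=bot.snapshot(n)["color"][:,:,::-1]
    cv2.imwrite(f"pics/{n}3.png",s)
E
```

```text
time_s: 5.93
position: [0.4818, -0.0643, 0.2429]
orientation: [0.709, -0.0, -0.706, 0.001]
ft_force: [-0.1, -0.1, 0.8]
width: 0.0002
time_s: 6.85
position: [0.3446, -0.289, 0.239]
orientation: [-0.707, -0.0, 0.708, 0.002]
ft_force: [0.1, 0.7, 0.5]
width: 0.0005
```

View pics/side3.png

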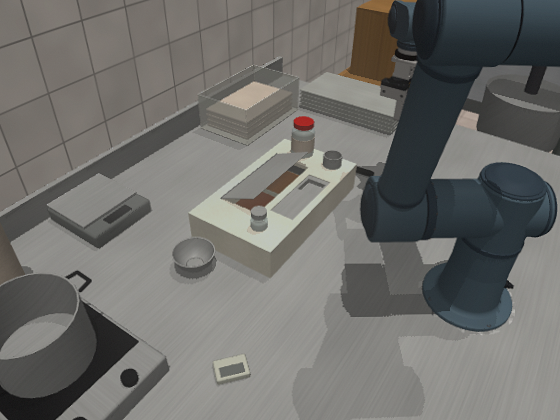

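View pics/top3.png

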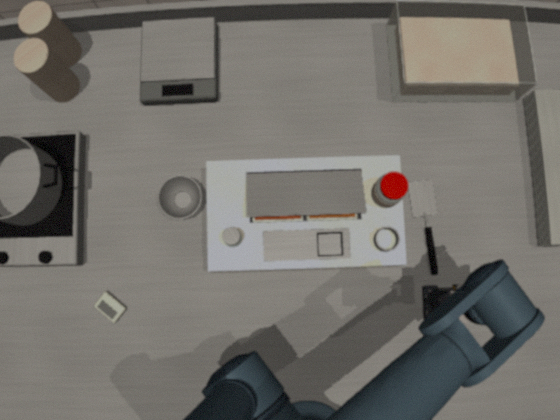

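The hatch stands open and the catch stayed sunk. The shaker (233,235), cutter (386,239), jar (393,187), bowl (181,197), spatula and timer are at the same pixels as before, and the hand is clear.

```bash
python3 -c "
from workcell import bot
print(bot.get_obs()['ft_force']);bot.hand_in()"
```

```text
[1.54418215 0.04476854 0.4795743 ]
the job is handed in; nothing more can be done
```

The toppings box is open: I pressed the catch home with the shut fingertips and the hatch rose by itself. I then took the hand away and handed the job in. The last arm move ended at 6.9 s, well under the 48 s limit.

- **Finding the catch:** I located it by eye at about (0.481, −0.064) m. The top and side views agreed to about 4 mm.
- **Pressing:** The fingertips stopped at z = 0.078 m, the height expected for fully home, and the force rose to about 18 N against the stop.
- **Last checks:** After the retreat, both pictures show the hatch open and the catch still sunk. The bystanders appear at the same pixels as at the start. The hand was well clear, with only about 1.5 N showing on the wrist, much like the readings in free air.
- **Not measured:** I judged the hatch's tilt from the pictures and the catch reaching its stop, not from a measured angle. No check failed.

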